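# Load the microscope caddy from the back

### The arm

A 6-joint arm with a two-finger parallel gripper is mounted at the origin on a cart in front of the work surface, level with it; the furniture and walls round the work are solid. World frame = base frame: x ahead of the robot, y to its left, z up, the work surface at z = 0. Lengths are in m, angles in rad, forces in N, time in s.
With the tool pointing down it reaches from about 0.25 to 0.725 m from the base axis. Payload 9.7 kg.
Tool frame: the origin (TCP) lies at the very end of the fingers, on their centre line; the grasp point (between the pads) lies robot.pinch_z behind it (robot.pinch_z is the distance from the TCP to the grasp point, in m); z points along the fingers, y is the direction in which the jaws open and shut (so a half turn about z gives the same grasp; the last joint's range is limited). The gripper opens to 85 mm and grips with 20 to 120 N. Pads are 22 mm wide; open, the fingers measure 114 mm over their backs; the gripper's body (76 mm by 85 mm) begins 54 mm behind the grasp point. The pads swing forward as they close: fully open they stand 13 mm farther back than shut.
Start: joints at [1.241, 0.087, 0.176, 1.66, 0, 1.571], TCP at [0.178, 0.52, 0.231] pointing down, gripper open.
Joint ranges: [-3.13, 3.13], [-0.85, 1.81], [-1.15, 1.24], [-2.2, 2.28], [-1.44, 1.52], [-3.14, 3.14]. Speed limits (rad/s): [2.22, 2.22, 2.57, 3.14, 3.14, 3.14].

### API

Orientations are given as [roll, pitch, yaw] about the fixed x, y, z axes, in that order (R = Rz(yaw) Ry(pitch) Rx(roll)).
In Python, from station import robot gives the robot as it stands.
- The arm moves only by the tool jog_arm, never from a script. Its argument "moves" is a list that holds one entry, the list of rows, each a list of 4 numbers: the shift along the tool's x, y, z in mm, then the turn about the tool's z in rad. In form: [[[x, y, z, spin], ...]]. A call has 1 to 8 rows; each row shifts and turns the commanded pose from where the row before left it, along the tool's axes as they then stand; what a row does not reach is not made up. A row lasts 1/10 s, in which the tool goes at most 50 mm and 8.59 degrees, less where a joint would pass 70% of its speed; a pose out of reach is approached as far as the arm can. A call with a gripper value outside its range is refused whole. "fingers" is the finger opening in mm, from 0 to 85.4, set as the call begins (left out, the last holds). The fingers move at their own pace and stop on an object; "newtons" is the grip in N (left out, the last holds). Time passes only in rows, so rows that do not move let the fingers close. It gives the time, the measured TCP pose, the force and the opening at its end, in the units of the state.
- robot.read_state(): the state, without advancing time (a new reading comes with each control period).
- robot.grab_frame(name): name is "side" or "top" or "wrist"; returns the picture (400x640x3 uint8, red, green, blue); there is no depth.
- robot.camera_model(name): a dict with "fov_y" (degrees; the focal length in pixels is half the picture's height over the tangent of half this angle, whatever the lens; pixels are square), "cx", "cy" (the principal point, pixels), "distortion" ([k1, k2, p1, p2, k3] as OpenCV has them; the pictures are not rectified), "T" (4x4, takes a point from camera to world coordinates). Camera axes: x right, y up, looking along -z (the intrinsics and any distortion apply to the point x, -y, -z); pixel columns grow to the right and rows downward; lengths in m; the calibration is good to about 2 mm. A picture is of the moment at which its call begins: read the wrist's pose just before it. camera_model takes no time and is no camera call; for the wrist camera it gives the pose at the moment of the call.
- robot.sign_off(): hands the job in, once; it reports no verdict.
Trained networks look in the newest picture that a camera, given by its name, has taken for a name from the list of things; names that differ only in an ending like _2 or _b are one class to them, and where a whole thing is asked for, a point or a joint stands for the part that bears it (a point fixed in the world has none). Each returns a list of dicts, best first, with "p" (0 to 1); they miss things now and then, are a little off and sometimes report something else, mostly with a low value. They report only what shows in the picture. A call takes as long as a camera call. They do not tell look-alikes from the thing itself.
- robot.boxes_of(query, camera): "point" ([x, y, z] in m, in the coordinates of the camera as it stood for that picture, good to about 4 mm: the middle of the surface that is visible of it).
- robot.silhouettes(query, camera): "mask" (400x640 bool, what is visible of it).
- robot.place_of(query, camera): "point" ([x, y, z] in m, in the coordinates of the camera as it stood for that picture, good to about 4 mm: a listed point, or the origin of a listed thing).
The state is a dict: "time_s": time; "joint_positions": joint angles; "dq": joint speeds; "joint_torque": joint torques, N m; "ee_pos": TCP position; "tool_rot": TCP orientation; "contact_force": force on the tool from outside, world axes, zero at the start; "moment": the same for the moment, N m; "opening": finger opening in m.
Only numpy, scipy, OpenCV 4.12 (cv2) and the standard library are available. Lean on these libraries where they do the work, as an engineer would, in place of code of your own. Each camera call takes 0.05 s, during which the arm holds its last target. There are 200 camera calls.

### The job

Load the grey two-bay caddy beside the microscope from the back: first stand the brown bottle with the white screw cap in the rear bay (the one with the high back wall, away from the robot), then stand the short black screw-lid case in the front bay. Set both down gently on the bay floors and never tip them over or drop them in. Once you have started on the case, do not touch the bottle again.

Things in the scene. Friction and masses are not known exactly. Their poses are not given: they have to be found in the camera images.
- bottle: The taller item: round brown bottle with a ribbed white screw cap, 45 mm in diameter over its whole height, 85 mm tall, about 0.1 kg, standing loose on the desk. Origin: centre of its underside; z up along the bottle. (A smaller brown dropper bottle with a pointed black top and a pink-mauve bottle with a long black cap are bystanders.)
- case: The shorter item: plain black cylindrical screw-lid case, 43 mm in diameter, 54 mm tall, about 0.1 kg, closed and flat on top, standing loose on the desk. Origin: centre of its underside; z up. (A black stand loupe, 40 mm wide and 36 mm tall with a hollow glass top, and a yellow-and-white carton, 62 mm tall, are bystanders among the items, at least 85 mm from centre to centre.)
- rear_bay (a point): Centre of the floor of the rear bay (for the tall item) of the caddy: a fixed grey tray, 163 mm deep, 84 mm wide, its rear away from the robot, up to 17 degrees askew. Two bays with white floors, 74 x 74 mm inside, one behind the other; walls 5 mm thick. Floor 6 mm above the desk; the back wall rises 38 mm above the desk. Axes: x to the caddy's rear, y to its left, z up.
- front_bay (a point): Centre of the floor of the caddy's front bay (for the short item), 74 x 74 mm inside, 79 mm in front of rear_bay (along -x of the caddy), 6 mm above the desk; same axes. The front lip, divider and side walls rise 16 mm above the desk (24 mm for the rearmost 30 mm of the sides). A tall microscope stands at the right of the desk: swing well in front of it.
Mind the look-alikes: they are no part of the job. What is shaped like the case but pink is not meant.

How it is judged:
By the outcome, as a careful person would: the job done as asked, in the order asked, and still so for the second after the job is handed in, with the robot touching nothing.
It also fails if it takes over 64 s, if anything falls off the work surface, if the arm or the gripper's body presses on something with over 40 N, if the wrist force passes 120 N, or if a joint passes its speed limit or range.

## Working session

There is one attempt and no reset: what is moved stays moved. The work goes in short steps, Python scripts to look and compute and a tool call to move; the robot and the scene stay as the last step left them, time stands still between calls to the robot, and variables do not carry over. Pictures are saved under pics/ and viewed, on a budget of 10 in all, crops included, one or two more only if the job needs it, and the job is handed in when it is done.

Besides the shell and the picture viewer there is one more tool, called after ">>>" in YAML: its name, and indented under it one key for each argument. jog_arm: Moves the arm, as the interface text tells. Its arguments: {"type":"object","properties":{"moves":{"type":"array","items":{"type":"array","items":{"type":"array","items":{"type":"number"}}}},"fingers":{"type":"number"},"newtons":{"type":"number"}},"required":["moves"]}

```bash
mkdir -p pics; ls
cat > h.py <<'E'
from station import robot
import numpy as np, cv2
def w(cam,p,T=None):
    T=np.array(robot.camera_model(cam)["T"]) if T is None else T
    return (T@np.r_[p,1])[:3]
def save(n,im): cv2.imwrite("pics/"+n,im[...,::-1])
def pix(cam,P,T=None):
    m=robot.camera_model(cam); T=np.array(m["T"]) if T is None else T
    q=np.linalg.inv(T)@np.r_[P,1]; f=200/np.tan(np.radians(m["fov_y"]/2))
    K=np.array([[f,0,m["cx"]],[0,f,m["cy"]],[0,0,1]])
    return cv2.projectPoints(np.array([[q[0],-q[1],-q[2]]]),np.zeros(3),np.zeros(3),K,np.array(m["distortion"],float))[0].ravel()
def onplane(cam,uv,z,T=None):
    m=robot.camera_model(cam); T=np.array(m["T"]) if T is None else T
    f=200/np.tan(np.radians(m["fov_y"]/2)); K=np.array([[f,0,m["cx"]],[0,f,m["cy"]],[0,0,1]])
    a,b=cv2.undistortPoints(np.array([[uv]],float),K,np.array(m["distortion"],float)).ravel()
    d=T[:3,:3]@np.array([a,-b,-1]); o=T[:3,3]; return o+d*(z-o[2])/d[2]
E
python3 - <<'E'
from h import *
np.set_printoptions(precision=4,suppress=True)
print(robot.pinch_z, robot.read_state())
ims={}
for c in ["side","top"]:
    ims[c]=robot.grab_frame(c); m=robot.camera_model(c); print(c,m["fov_y"],m["distortion"],np.array(m["T"]))
    for q in ["bottle","case","rear_bay","front_bay"]:
        for r in robot.place_of(q,c)[:4]:
            P=w(c,r["point"]); print(c,q,round(r["p"],2),P,pix(c,P).round())
save("a.png",np.vstack([ims["top"]]));save("b.png",ims["side"])
E
```

```text
pics
0.0187 {'time_s': 0.0, 'joint_positions': array([ 1.241 ,  0.0875,  0.1751,  1.6598, -0.    ,  1.5708]), 'dq': array([ 0.0007,  0.0006, -0.0002, -0.0007, -0.0005, -0.0014]), 'joint_torque': array([  0.0009, -52.0391,  46.4801,   0.0162,  -0.0002,   0.    ]), 'ee_pos': array([0.178 , 0.5201, 0.2306]), 'tool_rot': array([-3.1403,  0.    ,  2.8118]), 'contact_force': array([ 0.4241, -0.2079, -0.1531]), 'moment': array([ 0.0344, -0.044 , -0.024 ]), 'opening': 0.08557903123520284}
side 47.17969161013001 [-0.1138  0.      0.      0.      0.    ] [[ 0.9994 -0.0325  0.015   0.5398]
 [ 0.0329  0.6685 -0.7429 -0.7056]
 [ 0.0141  0.743   0.6692  0.7729]
 [ 0.      0.      0.      1.    ]]
side bottle 0.86 [0.5219 0.3005 0.0022] [316. 160.]
side case 0.89 [0.4631 0.0505 0.0021] [288. 224.]
side case 0.87 [ 0.6806  0.1198 -0.0015] [378. 208.]
side case 0.78 [ 0.529   0.1713 -0.0031] [317. 193.]
side rear_bay 0.85 [ 0.6522 -0.1043  0.0099] [372. 277.]
side front_bay 0.73 [ 0.5783 -0.1193  0.0077] [337. 282.]
top 57.6121924702869 [-0.0591  0.      0.      0.      0.    ] [[-0.0201  0.9801 -0.1973  0.3836]
 [-0.9998 -0.0202  0.0014  0.0911]
 [-0.0026  0.1973  0.9803  0.8765]
 [ 0.      0.      0.      1.    ]]
top bottle 0.66 [0.5274 0.3041 0.0023] [236. 210.]
top case 0.67 [0.6789 0.1239 0.0011] [309. 149.]
top case 0.55 [ 0.5322  0.1736 -0.0008] [290. 207.]
top case 0.55 [0.4661 0.0571 0.0016] [338. 233.]
top case 0.45 [ 0.6582 -0.1022  0.007 ] [400. 154.]
top rear_bay 0.9 [ 0.655  -0.1043  0.0071] [401. 156.]
top front_bay 0.66 [ 0.5812 -0.1192  0.0073] [409. 184.]
```

View pics/a.png

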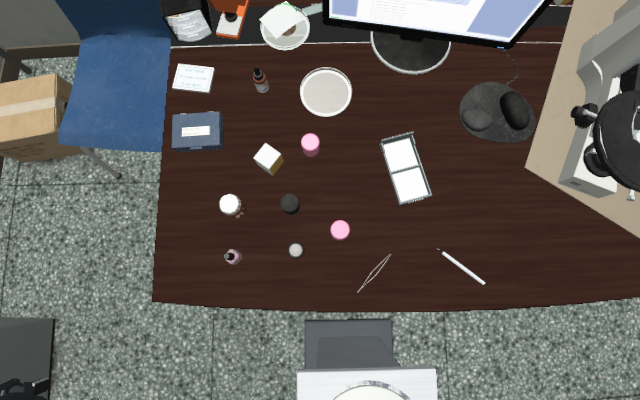

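View pics/b.png

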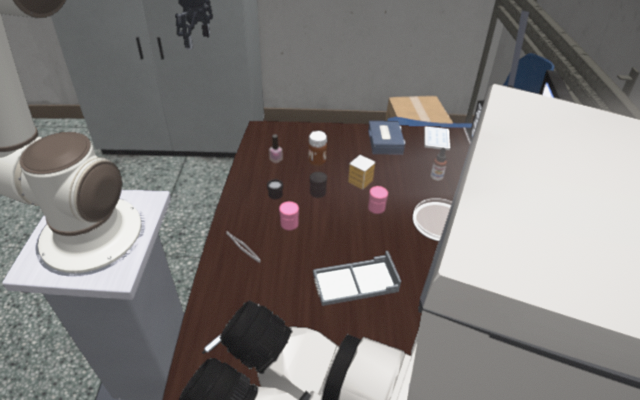

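Bottle candidates are the white cap at top (230,204)/side (317,143), the dropper at top (260,80) and the mauve bottle at top (233,256). The white cap fits. Case candidates are the black item at top (290,204)/side (317,185), the pinks at (310,145) and (340,230), and the loupe at (295,250). The plain black one fits. I'll confirm both in a crop.

Run:
```python
import cv2
im=cv2.imread("pics/b.png")[110:230,250:410]
cv2.imwrite("pics/c.png",cv2.resize(im,None,fx=4.5,fy=4.5,interpolation=cv2.INTER_CUBIC))
```

```text
(no output)
```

View pics/c.png

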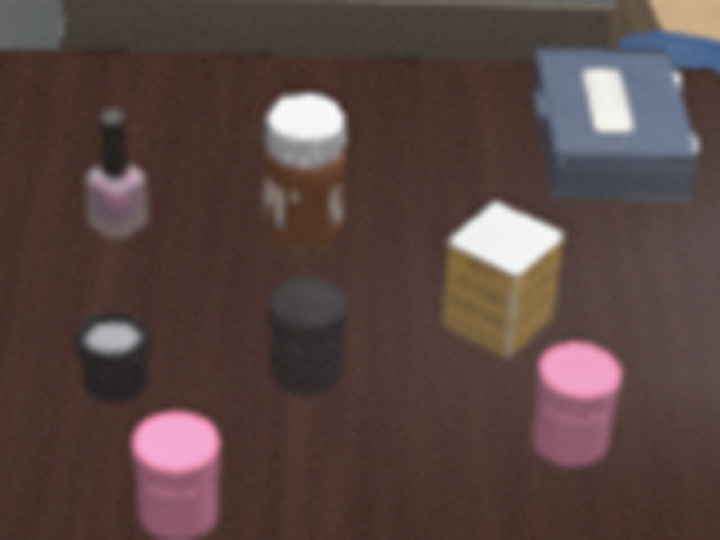

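>>> jog_arm:
  moves:
    - [[-40,-10,0,0],[-40,-10,0,0],[-40,-10,0,0],[0,0,0,-0.14]]

```text
time_s: 0.9
ee_pos: [0.285, 0.4509, 0.2314]
tool_rot: [-3.141, 0.001, 2.949]
contact_force: [-1.1, -0.5, 0.3]
opening: 0.0854
```

```bash
python3 -c "
from h import *
print(robot.read_state())"
```

```text
{'time_s': 0.9, 'joint_positions': array([ 1.00758865e+00,  4.68436276e-02,  1.33919937e-01,  1.65768738e+00,
       -9.78821375e-04,  1.20046383e+00]), 'dq': array([ 6.10339218e-02,  5.68726894e-03,  6.30482573e-03, -1.10524709e-03,
        2.49563854e-02, -1.44628139e+00]), 'joint_torque': array([-3.34510088e+00, -4.97019374e+01,  4.62366450e+01,  3.89188668e-02,
       -3.26881930e-01,  3.12277570e+00]), 'ee_pos': array([0.28504346, 0.45090488, 0.23142066]), 'tool_rot': array([-3.14141109e+00,  9.79513090e-04,  2.94871747e+00]), 'contact_force': array([-1.06554206, -0.51398926,  0.29697127]), 'moment': array([-0.00997609,  0.06175048, -0.02769224]), 'opening': 0.08540224447860854}
```

The crop confirms both. The white-capped brown bottle is at crop (305,170), which is side (318,148). The plain black case, flat and closed on top, is at crop (307,335), which is side (318,184). The loupe at (115,355) has a glass top.

>>> jog_arm:
  moves:
    - [[0,0,0,-0.13],[0,0,0,-0.13],[0,0,0,-0.13],[-25,-25,0,0],[-30,-30,0,0],[-30,-30,0,0],[-30,-30,0,0],[0,0,0,0]]

```text
time_s: 1.7
ee_pos: [0.4207, 0.3607, 0.2309]
tool_rot: [-3.141, 0.0, -2.946]
contact_force: [-0.4, 0.2, 0.7]
opening: 0.0857
```

```bash
cat > look.py <<'E'
from h import *
import sys
np.set_printoptions(precision=4,suppress=True)
s=robot.read_state(); T=np.array(robot.camera_model("wrist")["T"]); im=robot.grab_frame("wrist"); save(sys.argv[1]+".png",im)
print(s["time_s"],s["ee_pos"],s["tool_rot"],"cam",T[:3,3],-T[:3,2])
for q in sys.argv[2:]:
    for r in robot.place_of(q,"wrist")[:4]: 
        P=w("wrist",r["point"],T); print(q,round(r["p"],2),P,pix("wrist",P,T).round())
E
python3 look.py d bottle case
```

```text
1.7 [0.4207 0.3607 0.2309] [-3.1406  0.0003 -2.9457] cam [0.3425 0.3449 0.3747] [ 0.3055  0.0591 -0.9504]
bottle 0.76 [ 0.5292  0.302  -0.0001] [266. 236.]
case 0.84 [0.6765 0.1207 0.0009] [136. 300.]
case 0.77 [0.4696 0.0552 0.0035] [ 84. 161.]
case 0.59 [0.5322 0.1682 0.0027] [168. 221.]
```

View pics/d.png

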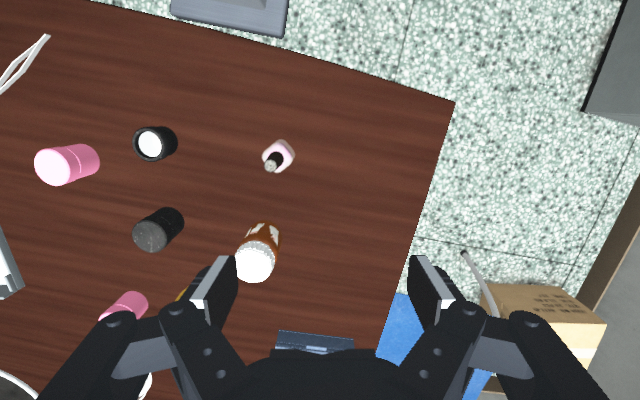

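The wrist view shows the bottle cap at about (256,262) and the black case top at about (151,235). Next I fix the top centres by plane projection.

Run:
```python
from h import *
T=np.array(robot.camera_model("wrist")["T"]); im=cv2.imread("pics/d.png")
m=(im[215:300,215:300].min(2)>185).astype(np.uint8)
n,l,st,c=cv2.connectedComponentsWithStats(m); k=1+st[1:,4].argmax(); print(st[k],c[k]+215)
# cap top circle
uv=c[k]+215; print("cap",onplane("wrist",uv,.085,T)); 
print("case",onplane("wrist",(151,235),.054,T))
for d in ((.0225,0),(0,.0225),(-.0225,0),(0,-.0225)): print(pix("wrist",np.r_[.528+d[0],.302+d[1],.085],T))
```

```text
[  20   27   40   41 1279] [253.76075059 262.29241595]
cap [0.51857255 0.30609412 0.085     ]
case [0.52654566 0.17533615 0.054     ]
[246.75483189 285.80406169]
[269.01439387 272.50510081]
[251.53481728 251.27068649]
[229.05902407 265.30347421]
```

>>> jog_arm:
  moves:
    - [[-30,-25,15,0],[-30,-26,25,0],[-31,-26,25,0],[0,0,15,0],[0,0,0,0]]

```text
time_s: 2.35
ee_pos: [0.5208, 0.3058, 0.1486]
tool_rot: [-3.14, -0.004, -2.941]
contact_force: [1.0, 0.9, 0.5]
opening: 0.0855
```

```bash
python3 look.py e bottle
python3 - <<'E'
from h import *
T=np.array(robot.camera_model("wrist")["T"])
im=cv2.imread("pics/e.png")
for z in (.085,):
  for c in ((.525,.303),):
    for a in np.linspace(0,2*np.pi,24,endpoint=False):
      u=pix("wrist",np.r_[c[0]+.0225*np.cos(a),c[1]+.0225*np.sin(a),z],T); cv2.circle(im,(int(u[0]),int(u[1])),1,(0,0,255),-1)
cv2.imwrite("pics/e2.png",im)
E
```

```text
2.35 [0.5208 0.3058 0.1486] [-3.1404 -0.0042 -2.9413] cam [0.4433 0.2898 0.2928] [ 0.301   0.0594 -0.9518]
bottle 0.95 [0.525  0.3033 0.0009] [320. 189.]
```

View pics/e2.png

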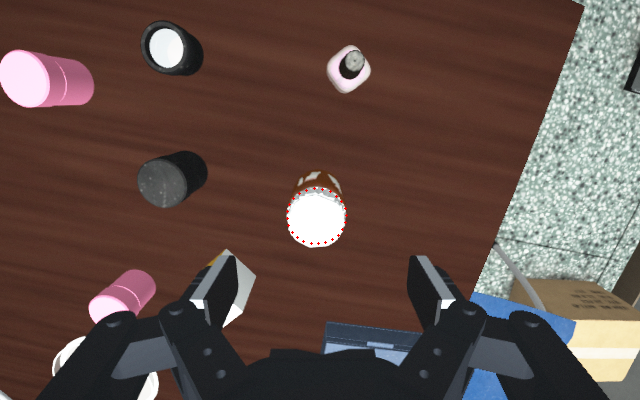

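The projected circle fits the cap at (317,216), so the bottle is at (0.525, 0.303). Descending and gripping.

>>> jog_arm:
  moves:
    - [[0,0,30,0],[0,0,30,0],[0,0,30,0],[0,0,19,0],[0,0,0,0],[0,0,0,0]]

```text
time_s: 3.05
ee_pos: [0.5219, 0.307, 0.0442]
tool_rot: [3.141, 0.002, -2.94]
contact_force: [0.3, -0.0, 0.1]
opening: 0.0857
```

>>> jog_arm:
  moves:
    - [[0,0,0,0],[0,0,0,0],[0,0,0,0],[0,0,0,0],[0,0,0,0],[0,0,0,0],[0,0,0,0],[0,0,0,0]]
  fingers: 35
  newtons: 30

```text
time_s: 3.85
ee_pos: [0.5226, 0.3061, 0.0433]
tool_rot: [3.141, 0.002, -2.942]
contact_force: [0.9, -0.9, 6.1]
opening: 0.0449
```

>>> jog_arm:
  moves:
    - [[0,0,-15,0],[0,0,-30,0],[0,0,-30,0],[0,0,-35,0],[0,-20,0,0],[0,-30,0,0],[0,-35,0,0],[0,-35,0,0]]

```text
time_s: 4.65
ee_pos: [0.5458, 0.1873, 0.153]
tool_rot: [3.141, 0.0, -2.941]
contact_force: [1.1, -0.1, -1.9]
opening: 0.0444
```

>>> jog_arm:
  moves:
    - [[0,-40,0,0],[0,-40,0,0],[0,-40,0,0],[0,-40,0,0],[0,-40,0,0],[0,-30,0,0],[0,-20,0,0],[0,0,0,0]]

```text
time_s: 5.45
ee_pos: [0.5957, -0.0591, 0.1527]
tool_rot: [-3.141, -0.0, -2.944]
contact_force: [-0.9, 0.1, -0.7]
opening: 0.0449
```

```bash
python3 look.py f rear_bay front_bay bottle
python3 - <<'E'
from h import *
T=np.array(robot.camera_model("wrist")["T"])
im=cv2.imread("pics/f.png"); c=np.r_[.6535,-.1045]; a=.2; X=np.r_[np.cos(a),np.sin(a)];Y=np.r_[-X[1],X[0]]
for x0 in (0,-.079):
  pts=[pix("wrist",np.r_[c+X*(x0+.037*i)+Y*.037*j,.006],T) for i,j in((1,1),(1,-1),(-1,-1),(-1,1))]
  cv2.polylines(im,[np.int32(pts)],True,(0,0,255),1)
cv2.imwrite("pics/f2.png",im)
E
```

```text
5.45 [ 0.5957 -0.0591  0.1527] [-3.1413 -0.0003 -2.9444] cam [ 0.5176 -0.075   0.2966] [ 0.3048  0.0601 -0.9505]
rear_bay 0.58 [ 0.6484 -0.1002  0.0115] [274. 227.]
rear_bay 0.35 [ 0.5777 -0.1241  0.0086] [261. 156.]
front_bay 0.76 [ 0.5779 -0.1255  0.0086] [259. 156.]
bottle 0.86 [ 0.6016 -0.0647  0.1128] [313. 234.]
```

View pics/f2.png

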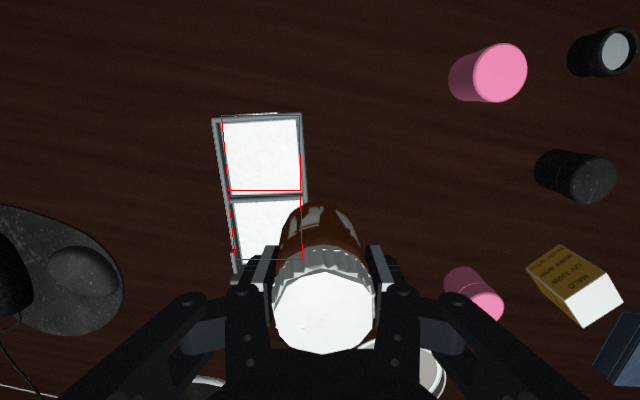

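The tray sits at about (212–305, 115–275), and the overlay matches within about 3 px. I'll refine it from the front-bay floor corners.

Run:
```python
from h import *
T=np.array(robot.camera_model("wrist")["T"]); im=cv2.imread("pics/f.png")
m=(im[90:200,200:312].min(2)>170).astype(np.uint8); m=cv2.morphologyEx(m,cv2.MORPH_OPEN,np.ones((5,5)))
n,l,st,c=cv2.connectedComponentsWithStats(m); k=1+st[1:,4].argmax(); print(st[k])
cs=max(cv2.findContours((l==k).astype(np.uint8),0,2)[0],key=cv2.contourArea)
W=np.float32([onplane("wrist",p[0]+np.r_[200,90],.006,T)[:2]*1000 for p in cs])
print(cv2.minAreaRect(W))
s=robot.read_state();print(s["ee_pos"],s["tool_rot"])
for r in robot.place_of("bottle","wrist")[:1]: pass
```

```text
[  22   30   79   75 5186]
((580.2767944335938, -119.69384002685547), (71.44005584716797, 71.33452606201172), 14.810927391052246)
[ 0.59544203 -0.05591504  0.15258331] [ 3.14129453e+00  2.10992627e-05 -2.94075062e+00]
```

>>> jog_arm:
  moves:
    - [[-12,-15,0,0],[-24,-27,0,0],[-12,-15,0,0],[0,0,0,0],[0,0,20,0],[0,0,25,0],[0,0,20,0],[0,0,10,0]]

```text
time_s: 6.5
ee_pos: [0.6527, -0.1017, 0.0754]
tool_rot: [3.14, -0.002, -2.94]
contact_force: [-0.9, 0.2, 0.0]
opening: 0.0445
```

>>> jog_arm:
  moves:
    - [[0,0,6,0],[0,0,6,0],[0,0,4,0],[0,0,0,0],[0,0,0,0]]

```text
time_s: 7.0
ee_pos: [0.6542, -0.1031, 0.0619]
tool_rot: [-3.141, 0.001, -2.942]
contact_force: [0.8, 0.1, -0.9]
opening: 0.0447
```

>>> jog_arm:
  moves:
    - [[0,0,5,0],[0,0,4,0],[0,0,2,0],[0,0,0,0],[0,0,0,0]]

```text
time_s: 7.5
ee_pos: [0.6539, -0.103, 0.0503]
tool_rot: [3.142, -0.0, -2.941]
contact_force: [0.2, -0.1, -1.1]
opening: 0.0446
```

>>> jog_arm:
  moves:
    - [[0,0,1,0],[0,0,0,0],[0,0,0,0]]

```text
time_s: 7.8
ee_pos: [0.6541, -0.103, 0.0494]
tool_rot: [-3.141, 0.0, -2.941]
contact_force: [0.7, -1.1, -0.8]
opening: 0.0446
```

>>> jog_arm:
  moves:
    - [[0,0,1,0],[0,0,0,0],[0,0,0,0]]

```text
time_s: 8.1
ee_pos: [0.6543, -0.1032, 0.0488]
tool_rot: [-3.141, 0.001, -2.942]
contact_force: [0.4, -2.1, 4.5]
opening: 0.0451
```

>>> jog_arm:
  moves:
    - [[0,0,1,0],[0,0,0,0],[0,0,0,0]]

```text
time_s: 8.4
ee_pos: [0.6545, -0.1034, 0.0482]
tool_rot: [-3.141, 0.001, -2.942]
contact_force: [-0.1, -3.6, 6.3]
opening: 0.0442
```

The bottle is on the floor (6 N contact). Releasing, then rising.

>>> jog_arm:
  moves:
    - [[0,0,0,0],[0,0,0,0],[0,0,0,0],[0,0,0,0],[0,0,0,0],[0,0,0,0]]
  fingers: 80

```text
time_s: 9.0
ee_pos: [0.6539, -0.103, 0.0472]
tool_rot: [3.141, -0.0, -2.941]
contact_force: [0.4, -0.1, -0.6]
opening: 0.08
```

>>> jog_arm:
  moves:
    - [[0,0,-15,0],[0,0,-30,0],[0,0,-30,0],[0,0,-30,0],[0,0,-25,0],[0,25,0,0],[0,40,0,0],[0,40,0,0]]

```text
time_s: 9.8
ee_pos: [0.633, 0.0005, 0.1788]
tool_rot: [-3.141, 0.002, -2.943]
contact_force: [-0.2, -0.5, -0.5]
opening: 0.0797
```

Run:
```python
from h import *
np.set_printoptions(precision=4,suppress=True)
im=robot.grab_frame("side"); b=robot.place_of("bottle","side")
for r in b[:2]: P=w("side",r["point"]); print(round(r["p"],2),P,pix("side",P).round())
save("g.png",cv2.resize(im[180:340,260:480],None,fx=3,fy=3))
```

```text
0.92 [ 0.6528 -0.1073  0.0073] [372. 279.]
```

View pics/g.png

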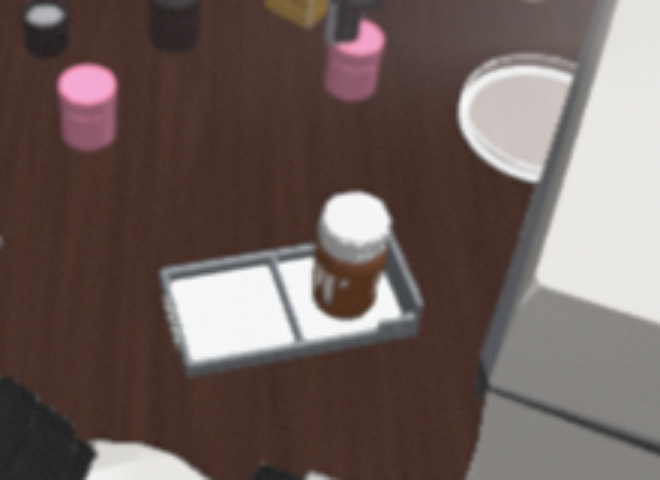

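The bottle stands upright in the rear bay at crop (350,255). Next, the case.

>>> jog_arm:
  moves:
    - [[10,35,0,0],[12,35,0,0],[12,35,0,0],[12,35,15,0],[12,30,20,0],[9,19,20,0],[0,0,5,0],[0,0,0,0]]
  fingers: 85

```text
time_s: 10.7
ee_pos: [0.5298, 0.1716, 0.1176]
tool_rot: [-3.141, -0.0, -2.941]
contact_force: [-1.0, 0.2, 0.8]
opening: 0.0852
```

```bash
python3 look.py i case
python3 - <<'E'
from h import *
T=np.array(robot.camera_model("wrist")["T"])
im=cv2.imread("pics/i.png")
for a in np.linspace(0,2*np.pi,24,endpoint=False):
  for z in (.054,0):
      u=pix("wrist",np.r_[.530+.0215*np.cos(a),.172+.0215*np.sin(a),z],T); cv2.circle(im,(int(u[0]),int(u[1])),1,(0,0,255),-1)
cv2.imwrite("pics/i2.png",im)
E
```

```text
10.7 [0.5298 0.1716 0.1176] [-3.1413 -0.0002 -2.9407] cam [0.4517 0.1554 0.2614] [ 0.3046  0.0612 -0.9505]
case 0.71 [0.5316 0.1684 0.001 ] [319. 195.]
case 0.62 [0.6798 0.1191 0.0018] [246. 317.]
case 0.6 [0.4688 0.0508 0.004 ] [195.  99.]
```

View pics/i2.png

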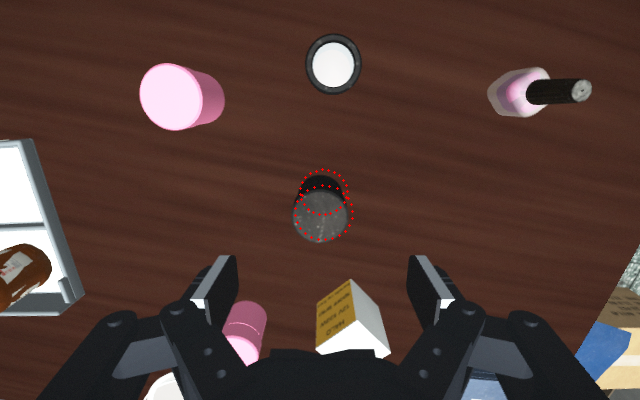

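The case top is at about (320,216), so the case is at (0.531, 0.1685): shift −3 mm in tool y and descend.

>>> jog_arm:
  moves:
    - [[-1,-3,0,0],[0,0,25,0],[0,0,30,0],[0,0,30,0],[0,0,10,0],[0,0,4,0],[0,0,0,0],[0,0,0,0]]

```text
time_s: 11.6
ee_pos: [0.5324, 0.1692, 0.0199]
tool_rot: [3.141, 0.002, -2.942]
contact_force: [0.6, 0.4, 0.7]
opening: 0.0852
```

>>> jog_arm:
  moves:
    - [[0,0,0,0],[0,0,0,0],[0,0,0,0],[0,0,0,0],[0,0,0,0],[0,0,0,0],[0,0,0,0],[0,0,0,0]]
  fingers: 33
  newtons: 30

```text
time_s: 12.4
ee_pos: [0.5318, 0.1692, 0.019]
tool_rot: [3.142, 0.001, -2.941]
contact_force: [-0.3, -0.7, 5.8]
opening: 0.0424
```

>>> jog_arm:
  moves:
    - [[0,0,-15,0],[0,0,-30,0],[0,0,-30,0],[0,0,-30,0],[0,-15,-5,0],[0,-30,0,0],[2,-37,0,0],[2,-40,0,0]]

```text
time_s: 13.2
ee_pos: [0.5515, 0.0474, 0.1281]
tool_rot: [3.142, -0.001, -2.94]
contact_force: [1.3, 0.2, -0.6]
opening: 0.0424
```

>>> jog_arm:
  moves:
    - [[2,-40,0,0],[2,-40,0,0],[2,-40,0,0],[0,-30,0,0],[0,-15,0,0],[0,-5,0,0],[0,0,0,0],[0,0,0,0]]

```text
time_s: 14.0
ee_pos: [0.5795, -0.1181, 0.1282]
tool_rot: [3.141, -0.0, -2.94]
contact_force: [-0.3, 0.4, -1.5]
opening: 0.0421
```

```bash
python3 look.py j front_bay case bottle
```

```text
14.0 [ 0.5795 -0.1181  0.1282] [ 3.1412 -0.0003 -2.9404] cam [ 0.5015 -0.1344  0.2721] [ 0.3044  0.0619 -0.9505]
front_bay 0.96 [ 0.5734 -0.1234  0.0071] [318. 185.]
case 0.9 [ 0.5809 -0.1209  0.1145] [318. 247.]
case 0.71 [0.469  0.0519 0.0025] [534. 112.]
case 0.63 [0.6787 0.1206 0.0025] [513. 315.]
```

View pics/j.png

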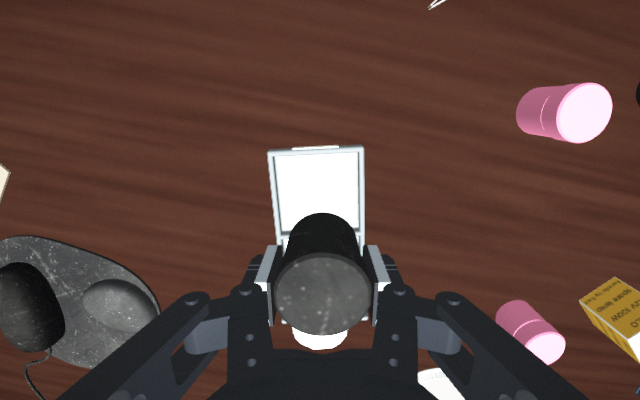

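The front bay is right below (front corners (272,152) and (362,148)), square with the tool, and the bottle cap is behind at (320,335). Lowering.

>>> jog_arm:
  moves:
    - [[2,0,10,0],[0,0,20,0],[0,0,25,0],[0,0,20,0],[0,0,12,0],[0,0,7,0],[0,0,0,0],[0,0,0,0]]

```text
time_s: 15.0
ee_pos: [0.5781, -0.1196, 0.0351]
tool_rot: [-3.141, 0.001, -2.941]
contact_force: [0.0, -0.0, -1.2]
opening: 0.0421
```

>>> jog_arm:
  moves:
    - [[0,0,4,0],[0,0,2,0],[0,0,1,0],[0,0,0,0],[0,0,0,0]]

```text
time_s: 15.5
ee_pos: [0.5777, -0.1195, 0.0274]
tool_rot: [-3.142, 0.0, -2.941]
contact_force: [-0.7, 0.6, -0.7]
opening: 0.0421
```

>>> jog_arm:
  moves:
    - [[0,0,1,0],[0,0,0.5,0],[0,0,0,0],[0,0,0,0]]

```text
time_s: 15.9
ee_pos: [0.5777, -0.1195, 0.0258]
tool_rot: [3.142, -0.0, -2.941]
contact_force: [0.0, -0.1, -0.5]
opening: 0.0422
```

>>> jog_arm:
  moves:
    - [[0,0,1,0],[0,0,0,0],[0,0,0,0]]

```text
time_s: 16.2
ee_pos: [0.5778, -0.1195, 0.025]
tool_rot: [-3.141, 0.0, -2.941]
contact_force: [-0.6, 0.4, 2.6]
opening: 0.042
```

>>> jog_arm:
  moves:
    - [[0,0,1,0],[0,0,0,0],[0,0,0,0]]

```text
time_s: 16.5
ee_pos: [0.5779, -0.1195, 0.025]
tool_rot: [-3.141, 0.001, -2.941]
contact_force: [-4.1, 1.2, 8.9]
opening: 0.0426
```

>>> jog_arm:
  moves:
    - [[0,0,0,0],[0,0,0,0],[0,0,0,0],[0,0,0,0],[0,0,0,0],[0,0,0,0]]
  fingers: 75

```text
time_s: 17.1
ee_pos: [0.5777, -0.1195, 0.0237]
tool_rot: [3.142, -0.0, -2.941]
contact_force: [0.1, -0.0, 0.5]
opening: 0.0749
```

>>> jog_arm:
  moves:
    - [[0,0,-10,0],[0,0,-25,0],[0,0,-30,0],[0,0,-35,0],[0,0,-35,0],[0,30,-20,0],[20,40,0,0],[20,40,0,0]]

```text
time_s: 17.9
ee_pos: [0.5163, -0.0189, 0.1801]
tool_rot: [-3.141, 0.002, -2.942]
contact_force: [-0.6, 0.9, 0.3]
opening: 0.0747
```

>>> jog_arm:
  moves:
    - [[10,30,0,0],[0,0,0,0],[0,0,0,0],[0,0,0,0]]

```text
time_s: 18.3
ee_pos: [0.5013, 0.0073, 0.1792]
tool_rot: [-3.141, 0.001, -2.942]
contact_force: [0.3, -0.0, -0.1]
opening: 0.0752
```

Run:
```python
from h import *
np.set_printoptions(precision=4,suppress=True)
im=robot.grab_frame("side")
for q in("bottle","case"):
  for r in robot.place_of(q,"side")[:3]: P=w("side",r["point"]); print(q,round(r["p"],2),P,pix("side",P).round())
save("k.png",cv2.resize(im[180:340,260:480],None,fx=3,fy=3)); print(robot.read_state())
```

```text
bottle 0.62 [ 0.6543 -0.1047  0.0055] [373. 279.]
case 0.85 [0.4627 0.0523 0.0026] [287. 224.]
case 0.82 [ 0.6781  0.1194 -0.0007] [377. 208.]
case 0.75 [ 0.5783 -0.1169  0.0042] [337. 283.]
{'time_s': 18.45, 'joint_positions': array([ 0.0141, -0.0426, -0.0577,  1.556 , -0.0001, -0.185 ]), 'dq': array([-0.0002,  0.0007, -0.0025, -0.0001, -0.001 ,  0.0013]), 'joint_torque': array([  0.2173, -44.6376,  47.108 ,   0.0187,   0.0039,  -0.0058]), 'ee_pos': array([0.5012, 0.0071, 0.1787]), 'tool_rot': array([-3.1416, -0.0004, -2.9425]), 'contact_force': array([ 0.0008, -0.0147, -0.7368]), 'moment': array([-0.0322, -0.0392,  0.0247]), 'opening': 0.0747119664169294}
```

View pics/k.png

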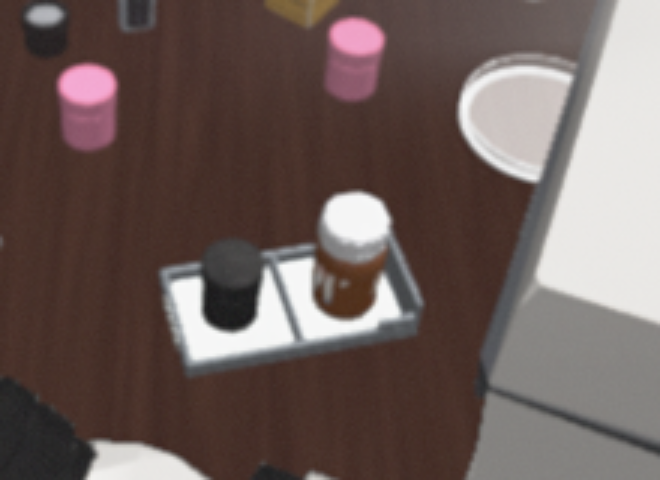

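Both stand upright in their bays: the case at crop (232,285), the bottle at (350,255). The arm is clear.

```bash
python3 -c "
from station import robot
print(robot.sign_off())"
```

```text
the job is handed in; nothing more can be done
None
```

The caddy is loaded and the job is handed in. The brown white-capped bottle went into the rear bay first, then the black screw-lid case into the front bay. I set each down until I felt light floor contact (about 6 N and 9 N), and did not touch the bottle after starting on the case.

**Final checks:** The last side picture, taken at about 18.5 s, shows both upright in their bays. The bottle measured (0.654, −0.105) and the case (0.578, −0.117), with the arm clear and the force near zero.

**Disagreements:** The bay-centre and tray-angle measurements differed by up to about 7 mm and 3°, against about 15 mm of clearance around each item. One early estimate of the bottle was 10 mm off, and a closer look resolved it before the grasp.

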